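# Draw the specimen tray out of the test station

### The job

One of the two test stations has a white ceramic disc in its sliding tray, and a lidded steel pot stands in front of that tray. With the fingertips only, push the pot along the bench until it stands clear of the tray's path, then hook a fingertip behind the tray's upright front lip and draw the tray all the way out to its stop, with the disc still lying in its seat. Grip and lift nothing, leave the other station's tray and everything else where they are, and finish clear of it all.

Things in the scene. Friction and masses are not known exactly. Their poses are not given: they have to be found in the camera images.
- station: Station to work on, fixed. Red-brown board 240 (x) x 150 (y) x 20 mm high; origin at the centre of its underside on the bench; its -x side is the front, facing the robot; the tray comes out to -x. Column 40 x 60 mm, 170 mm high (knob to 200), at x = +70 mm; its arm (30 mm wide, height 109 to 127 mm) carries the probe over the tray. Guide rails flank the tray at y = +-38 mm, top 34 mm high.
- probe_tip (a point): Tip of the upright probe over the disc's seat, 50 mm above the bench, at x = -15 mm, y = 0 of the station; brass tip 14 mm wide, white barrel 22 mm wide from 72 mm height up. Fixed to the station.
- tray (a joint): How far this station's tray is drawn out, m: 0 home (every start), 0.090 against its end stop. It slides along the station's -x with about 2.5 N of friction, stays where it is left, and has no spring or latch.
- tray_lip (a point): Middle of the top edge of the inner (+x) face of the tray's lip; moves with the tray. Lip: upright steel strip across the tray's front, 64 mm wide (y), 5 mm thick (x), top 50 mm above the bench, 18 mm above the tray's flat floor (32 mm above the bench; underside 26). Tray 64 mm wide. Behind the lip the floor is free for 75 mm. At home the lip's outer face is flush with the board's front.
- tray_seat (a point): Centre of the floor of the disc's seat on the tray, 100 mm behind the lip's inner face: square black rim, inside 40 mm, 4 mm high.
- disc: White ceramic disc, 30 mm across, 8 mm thick, lying loose in the seat, about 30 g; origin at the centre of its underside.
- pot: Lidded steel pot, round, 56 mm across, lid 60 mm across from 36 to 46 mm height, small knob to 54 mm; loose, about 0.25 kg, on the bench in front of the tray; origin at the centre of its underside. Clear of the tray's path when its centre is over 63 mm to either side of the station's middle line (station y), or over 241 mm in front of the station's origin.
- idle_station: The other station, same shape and same frame, its tray empty: not to be operated.
- idle_tray_lip (a point): Middle of the top edge of the inner face of the other station's tray lip; that tray may start up to 30 mm drawn out.
- bottle: Bystander: capped amber bottle, 60 mm across, 130 mm high, loose; origin at the centre of its underside.
- beaker: Bystander: glass beaker, 70 mm across, 90 mm high, loose; origin at the centre of its underside.
- weight: Bystander: brass knobbed weight, 40 mm across, 50 mm high, loose, between or behind the stations; origin at the centre of its underside.
- screwdriver: Bystander: screwdriver 160 mm long lying between the stations, loose; origin near its middle, x along it.
- cover: Bystander: flat grey disc 66 mm across, 6 mm thick, loose; origin at the centre of its underside.
- sample_box: Bystander: clear divided box 90 x 60 x 25 mm high, loose; origin at the centre of its underside.
Mind the look-alikes: they are no part of the job. Several things look just like the pot: the one meant starts farthest to the robot's right.

How it is judged (in metres and radians):
On the way, in this order (a step that is already met when the one before it is completed fails the run):
1. the pot stands clear of the tray's path while the tray is still home (within 10 mm) ((y of pot in the frame of station above 0.063 m or y of pot in the frame of station below -0.063 m or x of pot in the frame of station below -0.241 m) and value of joint tray below 0.01 m), for 0.2 s.
2. the tray is drawn out to its stop (value of joint tray above 0.084 m), for 0.2 s.
At the end, for the whole second after the job is handed in: The tray is out to within 6 mm of its stop, the disc lies flat in its seat (within 12 mm of the seat's centre), and the pot stands upright and at rest on the bench, clear of the tray's path (value of joint tray above 0.084 m and (y of pot in the frame of station above 0.063 m or y of pot in the frame of station below -0.063 m or x of pot in the frame of station below -0.241 m) and angle between each of pot, disc's own z axis and vertical below 0.1 rad and height (world z) of pot below 0.006 m and linear speed of each of pot, disc below 0.02 m/s and horizontal distance between disc and tray_seat below 0.012 m and height (world z) of disc below 0.035 m); the robot touches nothing.
It fails at once if the pot is lifted or tipped over (height (world z) of pot above 0.015 m or angle between pot's own z axis and vertical above 0.4 rad).
It fails at once if the disc is lifted out of its seat (height (world z) of disc above 0.042 m or horizontal distance between disc and tray_seat above 0.02 m).
It fails at once if the other station's tray is moved (distance of idle_tray_lip from where it was at the start of the episode above 0.008 m).
It fails at once if a bystander is moved by more than 25 mm (distance of any of bottle, beaker, weight, screwdriver, cover, sample_box from where it was at the start of the episode above 0.025 m).
It also fails if it takes over 45 s, if anything falls off the work surface, if the arm or the gripper's body presses on something with over 40 N, if the wrist force passes 120 N, or if a joint passes its speed limit or range.

### The arm

A 7-joint arm with a two-finger parallel gripper is mounted at the origin on the work surface. World frame = base frame: x ahead of the robot, y to its left, z up, the work surface at z = 0. Lengths are in mm, angles in rad, forces in N, time in s.
With the tool pointing down it reaches from about 350 to 775 mm from the base axis. Payload 3.1 kg.
Tool frame: the origin (TCP) lies at the very end of the fingers, on their centre line; the grasp point (between the pads) lies env.hold_point_z behind it (env.hold_point_z is the distance from the TCP to the grasp point, in mm); z points along the fingers, y is the line along which they close (so a half turn about z gives the same grasp; the last joint's range is limited). The gripper opens to 85 mm and grips with 20 to 120 N. Pads are 22 mm wide; open, the fingers measure 114 mm over their backs; the gripper's body (76 mm by 85 mm) begins 54 mm behind the grasp point. The pads swing forward as they close: fully open they stand 13 mm farther back than shut.
Start: joints at [1.272, 0.311, 0.014, 1.512, -0.004, 1.319, -0.027], TCP at [139.725, -531.972, 231.304] pointing down, gripper open.
Joint ranges: [-2.7, 2.7], [-0.3, 1.91], [-1.27, 1.3], [0.12, 2.57], [-1.44, 4.58], [0.2, 2.03], [-3.05, 3.05]. Speed limits (rad/s): [2.79, 2.79, 3.14, 3.14, 3.14, 3.14, 3.14].

### API

Orientations are given as a rotation vector (axis times angle).
In Python, from cell import get_obs, vision, env gives the robot as it stands. The module is installed in compiled form; this text tells all that it offers.
- The arm moves only by the tool arm_command, never from a script. Its argument "commands" is a list of rows, each a list of 2 entries, a list of its own where there are three numbers: the shift along the tool's x, y, z normalised to -1 to 1, where 1 is 100 cm, then the turn, a rotation vector about the tool's x, y, z normalised to -1 to 1, where 1 is 8 degrees. In form: [[[tx, ty, tz], [ax, ay, az]], ...]. A call has 1 to 8 rows; each row shifts and turns the commanded pose from where the row before left it, along the tool's axes as they then stand; what a row does not reach is not made up. A row lasts 1/8 s, in which the tool goes at most 62.5 mm and 10.7 degrees, less where a joint would pass 70% of its speed; a pose out of reach is approached as far as the arm can. A call with a number of a shift or a turn outside -1 to 1 is refused whole. A call with a gripper value outside its range is refused whole. "jaw" is the closure, from 0 (fully open) to 1 (shut), set as the call begins (left out, the last holds). The fingers move at their own pace and stop on an object; "newtons" is the grip in N (left out, the last holds). Time passes only in rows, so rows that do not move let the fingers close. It gives the time, the measured TCP pose, the force, the opening and the grip force at its end, in the units of the state.
- get_obs(): the state, without advancing time (a new reading comes with each control period).
- vision.capture(name): name is "scene" or "side" or "wrist"; returns the picture (480x640x3 uint8, red, green, blue); there is no depth.
- vision.get_calibration(name): a dict with "intrinsics" (3x3 intrinsics, pixels), "rvec" (rotation vector, rad) and "tvec" (3), from world to camera coordinates, as OpenCV has them. Camera axes: x right, y down, z forward; pixel columns grow to the right and rows downward; lengths in mm; the calibration is good to about 2 mm. A picture is of the moment at which its call begins: read the wrist's pose just before it. get_calibration takes no time and is no camera call; for the wrist camera it gives the pose at the moment of the call.
- env.close_job(): hands the job in; it is judged then, once.
The state is a dict: "t": time; "joint_positions": joint angles; "qd": joint speeds; "joint_efforts": joint torques, N m; "eef_pos": TCP position; "eef_rot": TCP orientation; "force": force on the tool from outside, world axes, zero at the start; "torque": the same for the moment, N m; "opening": finger opening in mm; "gripper_force": force on a finger pad.
Only numpy, scipy, OpenCV 4.12 (cv2) and the standard library are available. Lean on these libraries where they do the work, as an engineer would, in place of code of your own. Each camera call takes 0.05 s, during which the arm holds its last target. There are 200 camera calls.

## Working session

There is one attempt and no reset: what is moved stays moved. The work goes in short steps, Python scripts to look and compute and a tool call to move; the robot and the scene stay as the last step left them, time stands still between calls to the robot, and variables do not carry over. Pictures are saved under pics/ and viewed, at most 10 in all, crops included, and the job is handed in when it is done.

Besides the shell and the picture viewer there is one more tool, called after ">>>" by a JSON object that holds its "fn" and its "kwargs", one argument or row to a line. arm_command: Moves the arm, as the interface text tells. Scaled input: -1 to 1 covers 100 cm each way for a shift and 8 degrees each way for a turn. Its arguments: {"type":"object","properties":{"commands":{"type":"array","items":{"type":"array"}},"jaw":{"type":"number"},"newtons":{"type":"number"}},"required":["commands"]}

```bash
mkdir -p pics; ls
cat > h.py <<'E'
import numpy as np, cv2
from cell import get_obs, vision, env
def ray(name,uv,z,cal=None):
    c=cal or vision.get_calibration(name)
    K=np.array(c["intrinsics"]);R=cv2.Rodrigues(np.array(c["rvec"],float))[0];t=np.array(c["tvec"],float).ravel()
    o=-R.T@t; d=R.T@np.linalg.inv(K)@np.array([uv[0],uv[1],1.])
    return o+d*(z-o[2])/d[2]
def proj(name,P):
    c=vision.get_calibration(name)
    return cv2.projectPoints(np.array(P,float).reshape(-1,3),np.array(c["rvec"],float),np.array(c["tvec"],float),np.array(c["intrinsics"]),None)[0].reshape(-1,2)
def snap(name,fn):
    im=vision.capture(name); cv2.imwrite("pics/"+fn,cv2.cvtColor(im,cv2.COLOR_RGB2BGR)); return im
E
python3 - <<'E'
from h import *
for n in("scene","side","wrist"):
    snap(n,n+"0.png"); c=vision.get_calibration(n); print(n,c)
print(get_obs(),env.hold_point_z)
E
```

```text
pics
scene {'intrinsics': array([[508.75493562,   0.        , 321.69139393],
       [  0.        , 508.75493562, 234.1986338 ],
       [  0.        ,   0.        ,   1.        ]]), 'rvec': array([ 0.98965296,  2.32177689, -1.15545421]), 'tvec': array([ 377.51713089, -173.16169928, 1521.52027622])}
side {'intrinsics': array([[494.51457513,   0.        , 321.12107792],
       [  0.        , 494.51457513, 242.0597984 ],
       [  0.        ,   0.        ,   1.        ]]), 'rvec': array([ 0.80831199, -2.57675757,  1.11272745]), 'tvec': array([ 455.68129506,  269.80871636, 1112.89469398])}
wrist {'intrinsics': array([[373.24822315,   0.        , 318.85542686],
       [  0.        , 373.24822315, 238.47146679],
       [  0.        ,   0.        ,   1.        ]]), 'rvec': array([-2.3064883 ,  1.77996529,  0.24959285]), 'tvec': array([-549.0301916 ,  -35.71258133,  377.50977881])}
{'t': 0.15, 'joint_positions': array([ 1.27232453,  0.31157165,  0.0139807 ,  1.51271236, -0.00444359,
        1.31918785, -0.02718591]), 'qd': array([-4.30272554e-04, -2.58304633e-03,  6.24674999e-05, -4.21299024e-03,
       -5.86442533e-04, -5.26468395e-05, -7.02232351e-04]), 'joint_efforts': array([ 3.14312556e-04, -3.80271363e+01,  1.46193802e-01, -2.30846572e+01,
        1.22843985e-02,  9.72282869e-03,  1.30582043e-05]), 'eef_pos': array([ 139.57242043, -531.41527746,  230.44472523]), 'eef_rot': array([-3.11390490e+00, -4.02138541e-01,  4.25073697e-04]), 'force': array([-0.0452128 , -0.12691951,  0.25198066]), 'torque': array([ 0.00329927,  0.01032674, -0.01936882]), 'gripper_force': 0.0, 'opening': 85.5895531740737} 18.700000000000003
```

View pics/scene0.png

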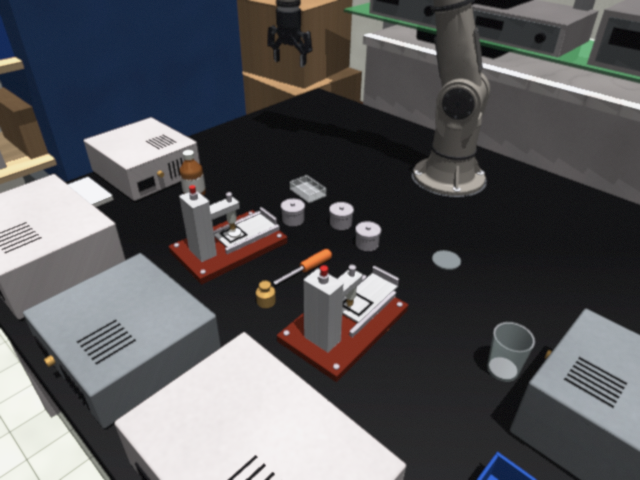

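View pics/side0.png

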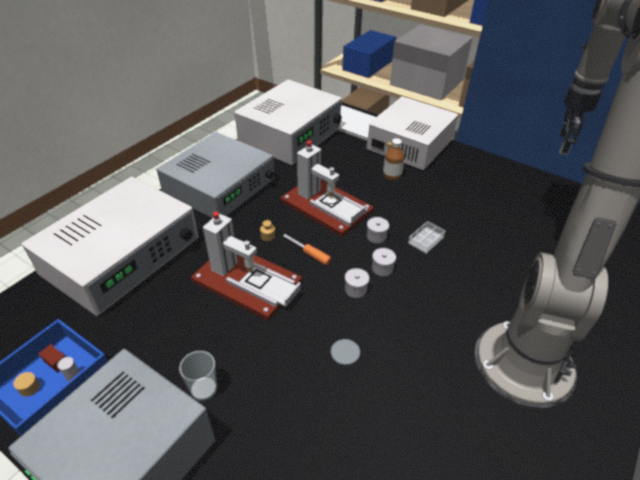

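The scene picture shows two stations: right one at about (230,240) and left one at about (345,310). Three pot look-alikes stand at scene (292,211), (341,216) and (368,236), which are (377,229), (383,262) and (357,283) in the side view. The one farthest to the robot's right is scene (292,211), in front of the right station. I'll check the pot, the disc and the board corners in one close crop.

Run:
```python
import cv2,numpy as np
a=cv2.imread("pics/scene0.png")[165:285,160:320]; b=cv2.imread("pics/side0.png")[140:260,270:430]
c=cv2.imread("pics/scene0.png")[255:375,270:430]; d=cv2.imread("pics/side0.png")[205:325,180:340]
f=lambda x:cv2.resize(x,(400,300),interpolation=cv2.INTER_CUBIC)
cv2.imwrite("pics/crop1.png",np.vstack([np.hstack([f(a),f(b)]),np.hstack([f(c),f(d)])]))
from h import *
for n,l in (("scene",[(292,211),(341,216),(368,236)]),("side",[(377,229),(383,262),(357,283)])):
    print(n,[ray(n,p,25).round() for p in l])
```

```text
scene [array([ 480., -172.,   25.]), array([407., -66.,  25.]), array([425.,  38.,  25.])]
side [array([ 481., -172.,   25.]), array([403., -69.,  25.]), array([420.,  34.,  25.])]
```

View pics/crop1.png

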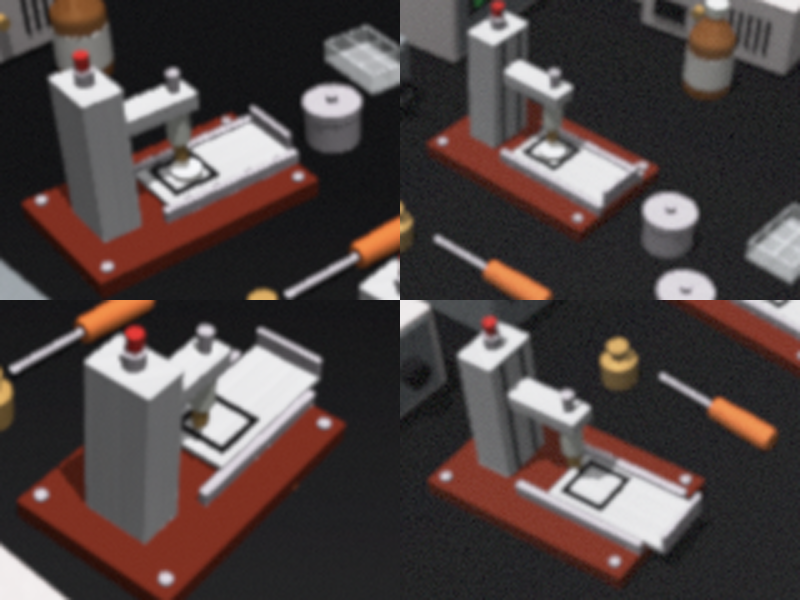

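```bash
cat > fit.py <<'E'
from h import *
from scipy.optimize import least_squares
A=lambda u,v:(160+u/2.5,165+v/2.5); B=lambda u,v:(270+u/2.5,140+v/2.5)
obs=[("scene",A(22,203),(120,-75,20)),("scene",A(317,180),(-120,75,20)),("scene",A(104,284),(120,75,20)),
("side",B(27,145),(120,75,20)),("side",B(184,231),(-120,75,20)),("side",B(258,168),(-120,-75,20)),
("scene",A(248,107),(-115,-32,50)),("scene",A(297,148),(-115,32,50)),("side",B(205,196),(-120,32,50)),("side",B(246,163),(-120,-32,50))]
scr=[("scene",A(41,200),1,-1),("scene",A(107,267),1,1),("scene",A(298,176),-1,1),("side",B(41,141),1,1),("side",B(177,217),-1,1)]
def W(p,q):
    c,s=np.cos(p[2]),np.sin(p[2]); return [p[0]+c*q[0]-s*q[1],p[1]+s*q[0]+c*q[1],q[2]]
def f(p):
    r=[proj(n,W(p,q))[0]-uv for n,uv,q in obs]
    r+=[proj(n,W(p,(sx*p[3],sy*p[4],20)))[0]-uv for n,uv,sx,sy in scr]
    return np.ravel(r)
s=least_squares(f,[650,-200,0,105,60],loss="soft_l1",x_scale=[10,10,.1,5,5])
print(s.x,s.x[2]*57.3); print(f(s.x).reshape(-1,2).round(1).tolist())
p=s.x; c,sn=np.cos(p[2]),np.sin(p[2])
for n,uv in(("scene",A(332,97)),("side",B(270,208))):   # lid/knob base top z~46..
    w=ray(n,uv,48); d=w[:2]-p[:2]; print("pot",w,"station frame",[c*d[0]+sn*d[1],-sn*d[0]+c*d[1]])
for n,uv in (("scene",(308,188)),("side",(427,237))): print("box",ray(n,uv,12))
for n,uv in (("scene",(191,172)),("side",(394,160))): print("bottle",ray(n,uv,65))
print("lip inner",W(p,(-115,0,50)))
E
python3 fit.py
```

```text
[ 6.68167177e+02 -1.94397928e+02 -9.96157044e-02  1.05820293e+02
  6.07885594e+01] -5.707979864697513
[[-0.2, -0.7], [0.8, -1.3], [-0.7, -0.7], [-0.9, -0.8], [-1.7, -0.0], [0.1, -0.5], [0.6, -0.4], [-3.9, -5.6], [-0.1, -1.7], [-2.9, 0.6], [0.5, 1.0], [0.5, 0.1], [0.3, -0.2], [0.1, 0.5], [0.3, 0.8]]
pot [ 478.45730743 -169.53167906   48.        ] station frame [np.float64(-191.24234932431276), np.float64(5.876130476301334)]
pot [ 479.28155134 -171.35070286   48.        ] station frame [np.float64(-190.24128784014698), np.float64(4.148096466588598)]
box [ 354.87814683 -237.23905633   12.        ]
box [ 355.05062724 -237.92651955   12.        ]
bottle [ 581.85497675 -463.32245708   65.        ]
bottle [ 580.5951585  -448.25983046   65.        ]
lip inner [np.float64(553.7372948025708), np.float64(-182.9610588093126), 50]
```

The close crop shows the white disc in the right station's seat at scene (234,233). The left station's seat is empty and its tray is partly out. The fitted station pose is (668,-194), yaw -5.7°, and the pot is at station (-191,+5). It agrees in both views, and its height and size fit.

Plan: cradle the pot with the half-open fingers from +y and push it to station y of about -85. After that, tool x is station y and tool y is station x.

>>> {"fn": "arm_command", "kwargs": {
  "commands": [
    [[0,0,0],[0,0,-1]],
    [[0,0,0],[0,0,-1]],
    [[0,0,0],[0,0,-1]],
    [[0,0,0],[0,0,-1]],
    [[0,0,0],[0,0,-1]],
    [[0,0,0],[0,0,-1]],
    [[0,0,0],[0,0,-1]],
    [[0,0,0],[0,0,-1]]
  ],
  "jaw": 0.52
}}

```text
t: 1.15
eef_pos: [139.6, -531.7, 230.9]
eef_rot: [-2.424, -1.997, -0.001]
force: [0.1, -0.3, 0.1]
opening: 41.2
gripper_force: 0.0
```

>>> {"fn": "arm_command", "kwargs": {
  "commands": [
    [[0,0,0],[0,0,-0.7]],
    [[0.04,0.03,0],[0,0,0]],
    [[0.04,0.03,0],[0,0,0]],
    [[0.04,0.03,0],[0,0,0]],
    [[0.04,0.03,0],[0,0,0]],
    [[0.04,0.03,0],[0,0,0]],
    [[0.04,0.03,0],[0,0,0]],
    [[0,0,0],[0,0,0]]
  ]
}}

```text
t: 2.15
eef_pos: [346.0, -306.5, 231.4]
eef_rot: [-2.318, -2.12, -0.004]
force: [-0.3, -0.8, 0.1]
opening: 41.3
gripper_force: 0.0
```

```bash
cat > st.py <<'E'
from h import *
from scipy.spatial.transform import Rotation as Ro
P=(668.2,-194.4,-0.0996)
def S(w):
    c,s=np.cos(P[2]),np.sin(P[2]); d=np.array(w)[:2]-P[:2]; return np.array([c*d[0]+s*d[1],-s*d[0]+c*d[1],w[2]]).round(1)
def stat():
    o=get_obs(); M=Ro.from_rotvec(o["eef_rot"]).as_matrix()
    print("t",o["t"],"world",o["eef_pos"].round(1),"st",S(o["eef_pos"]),"yaw",np.degrees(np.arctan2(M[1,0],M[0,0])).round(1),"z",M[:,2].round(3),"open",o["opening"],"F",o["force"].round(1),"j",o["joint_positions"].round(2))
if __name__=="__main__": stat()
E
python3 st.py
```

```text
t 2.15 world [ 346.  -306.5  231.4] st [-309.5 -143.5  231.4] yaw 84.9 z [ 0.002  0.002 -1.   ] open 41.32892133087383 F [-0.3 -0.8  0.1] j [ 1.03  0.15 -0.39  1.72  0.06  1.28  0.54]
```

>>> {"fn": "arm_command", "kwargs": {
  "commands": [
    [[0.042,0.024,0],[0,0,0]],
    [[0.043,0.024,0],[0,0,0]],
    [[0.043,0.024,0],[0,0,0]],
    [[0.043,0.024,0],[0,0,0]],
    [[0.042,0.022,0],[0,0,0]],
    [[0,0,0.04],[0,-1,0]],
    [[0,0,0.04],[0,0,0]],
    [[0,0,0],[0,0,0]]
  ]
}}

```text
t: 3.15
eef_pos: [477.2, -117.2, 148.6]
eef_rot: [2.261, 2.046, -0.167]
force: [-0.2, -0.6, -0.2]
opening: 41.1
gripper_force: 0.0
```

```bash
cat >> st.py <<'E'
E
python3 -c "
from st import *
stat(); snap('side','side1.png')
im=cv2.imread('pics/side1.png')[140:340,270:470]; cv2.imwrite('pics/side1c.png',cv2.resize(im,(600,600)))"
```

```text
t 3.15 world [ 477.2 -117.2  148.6] st [-197.7   57.9  148.6] yaw 84.3 z [-0.022 -0.138 -0.99 ] open 41.13796544846655 F [-0.2 -0.6 -0.2] j [ 0.55  0.31 -0.55  1.79  0.33  1.13 -0.23]
```

View pics/side1c.png

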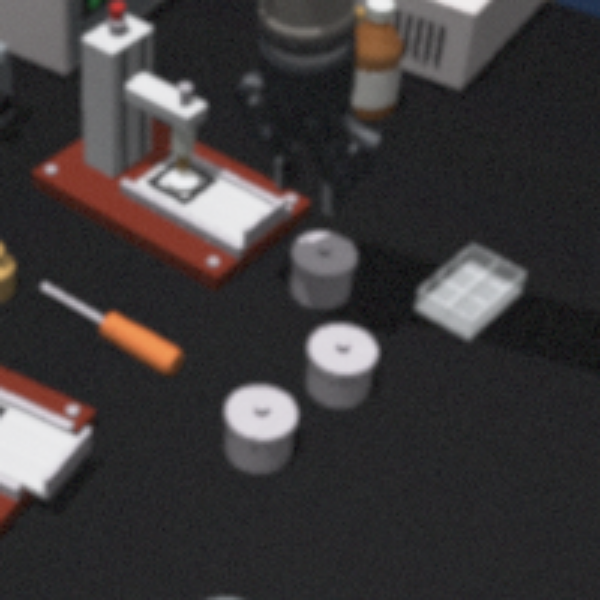

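The crop shows the pot at about (322,270), still free, with the fingertips above and beyond it. Now I go down on its +y side.

>>> {"fn": "arm_command", "kwargs": {
  "commands": [
    [[0.035,0.007,0],[0,0,0]],
    [[0,0,0.04],[0,0,0]],
    [[0,0,0.04],[0,0,0]],
    [[0,0,0.03],[0,0,0]],
    [[0,0,0.02],[0,0,0]],
    [[0,0,0],[0,0,0]]
  ]
}}

```text
t: 3.95
eef_pos: [489.5, -102.2, 18.5]
eef_rot: [2.259, 2.039, -0.159]
force: [-0.2, 0.0, 0.6]
opening: 41.1
gripper_force: 0.0
```

```bash
python3 -c "
from st import *
stat(); snap('side','side2.png');snap('scene','scene2.png')
im=cv2.imread('pics/side2.png')[160:310,300:450];im2=cv2.imread('pics/scene2.png')[120:270,230:380]; cv2.imwrite('pics/c2.png',np.hstack([cv2.resize(im,(400,400)),cv2.resize(im2,(400,400))]))"
```

```text
t 3.95 world [ 489.5 -102.2   18.5] st [-187.    74.    18.5] yaw 84.1 z [-0.014 -0.139 -0.99 ] open 41.105281150192354 F [-0.2  0.   0.6] j [ 0.45  0.5  -0.49  1.9   0.49  0.87 -0.42]
```

View pics/c2.png

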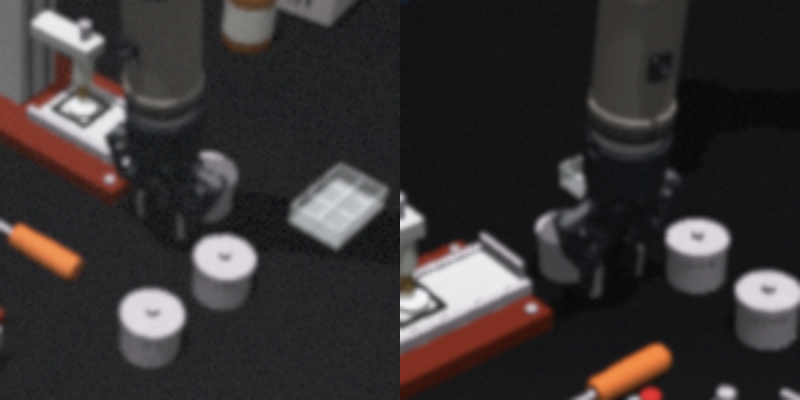

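Left half: the fingers are at (165,205) on the near side of the pot at (215,185), with nothing touched. Right half: the fingers clear the pot look-alike at (695,255). I lower a little and push along -y of the station.

>>> {"fn": "arm_command", "kwargs": {
  "commands": [
    [[0.001,-0.004,0.01],[0,0,0]],
    [[-0.012,0,0.0017],[0,0,0]],
    [[-0.012,0,0.0017],[0,0,0]],
    [[-0.008,0,0.0011],[0,0,0]],
    [[-0.008,0,0.0011],[0,0,0]],
    [[-0.008,0,0.0011],[0,0,0]],
    [[-0.008,0,0.0011],[0,0,0]],
    [[-0.008,0,0.0011],[0,0,0]]
  ]
}}

```text
t: 5.05
eef_pos: [478.8, -164.6, 8.2]
eef_rot: [2.256, 2.044, -0.157]
force: [0.9, 3.0, 1.1]
opening: 41.0
gripper_force: 1.0
```

```bash
python3 st.py
```

```text
t 5.05 world [ 478.8 -164.6    8.2] st [-191.4   10.8    8.2] yaw 84.4 z [-0.014 -0.138 -0.99 ] open 41.01262800478039 F [0.9 3.  1.1] j [ 0.56  0.51 -0.47  1.91  0.5   0.83 -0.31]
```

>>> {"fn": "arm_command", "kwargs": {
  "commands": [
    [[-0.009,0,0.0012],[0,0,0]],
    [[-0.009,0,0.0012],[0,0,0]],
    [[-0.009,0,0.0012],[0,0,0]],
    [[-0.009,0,0.0012],[0,0,0]],
    [[-0.009,0,0.0012],[0,0,0]],
    [[-0.009,0,0.0012],[0,0,0]],
    [[-0.008,0,0.0011],[0,0,0]],
    [[-0.005,0,0.0007],[0,0,0]]
  ]
}}

```text
t: 6.05
eef_pos: [471.8, -232.8, 8.4]
eef_rot: [2.257, 2.042, -0.158]
force: [0.3, 2.1, -1.4]
opening: 41.0
gripper_force: 0.6
```

>>> {"fn": "arm_command", "kwargs": {
  "commands": [
    [[0,0,0],[0,0,0]],
    [[0.02,0,-0.0028],[0,0,0]],
    [[0.03,0,-0.004],[0,0,0]],
    [[0.01,0,-0.05],[0,0,0]],
    [[0,0,-0.05],[0,0,0]],
    [[0,0,0],[0,1,0]],
    [[0,0,0],[0,0,0]]
  ],
  "jaw": 0.52
}}

```text
t: 6.92
eef_pos: [479.1, -162.5, 106.6]
eef_rot: [2.334, 2.098, -0.003]
force: [0.2, 0.1, -0.4]
opening: 40.7
gripper_force: 0.0
```

```bash
python3 -c "
from st import *
stat(); snap('side','side3.png');snap('scene','scene3.png')
im=cv2.imread('pics/side3.png')[120:300,280:460];im2=cv2.imread('pics/scene3.png')[130:290,180:340]; cv2.imwrite('pics/c3.png',np.hstack([cv2.resize(im,(400,400)),cv2.resize(im2,(400,400))]))"
```

```text
t 6.925 world [ 479.1 -162.5  106.6] st [-191.4   12.9  106.6] yaw 83.9 z [ 0.001 -0.004 -1.   ] open 40.744160674429395 F [ 0.2  0.1 -0.4] j [ 0.74  0.39 -0.57  1.8   0.24  1.03 -0.03]
```

View pics/c3.png

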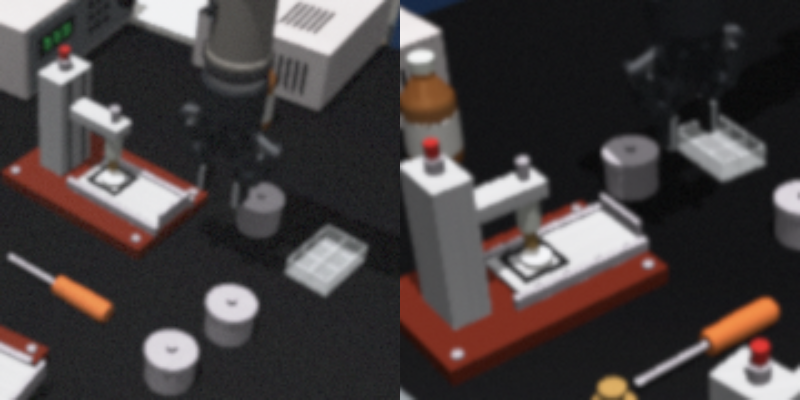

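```bash
python3 -c "
from st import *
print(S(ray('side',(397.9,208.7),48)),S(ray('scene',(272,190),48)))
a=lambda u,v:(180+u*.4,130+v*.4)
print('lip',S(ray('scene',a(203,196),50)),S(ray('scene',a(246,232),50)))
b=lambda u,v:(280+u*.45,120+v*.45)
print(S(ray('side',b(157,213),50)),S(ray('side',b(200,182),50)))
p=[];c,s=np.cos(P[2]),np.sin(P[2])
for y in(-32,32):
  w=[P[0]+c*-115-s*y,P[1]+s*-115+c*y,50]; q=proj('scene',w)[0]; r=proj('side',w)[0]; print((q-[180,130])/.4,(r-[280,120])/.45)
"
```

```text
[-196.8  -85.3   48. ] [-190.   -82.1   48. ]
lip [-115.2  -26.1   50. ] [-110.9   51.7   50. ]
[-115.    31.3   50. ] [-119.3  -55.3   50. ]
[199.40190304 193.55891153] [186.77362757 189.13547519]
[237.26846015 221.47903838] [156.67245515 213.24530288]
```

The pot stands upright at station (-193,-84), clear of the path, and the lip is at x of about -115 as expected. I close the fingers and move over the tray behind the lip.

>>> {"fn": "arm_command", "kwargs": {
  "commands": [
    [[-0.006,0,0],[0,0,0]],
    [[-0.007,0.03,0],[0,0,0]],
    [[0,0.035,0],[0,0,0]],
    [[0,0.033,0],[0,0,0]],
    [[0,0,0],[0,0,0]],
    [[0,0,0.02],[0,0,0]],
    [[0,0,0.02],[0,0,0]],
    [[0,0,0],[0,0,0]]
  ],
  "jaw": 1
}}

```text
t: 8.02
eef_pos: [572.8, -179.8, 63.8]
eef_rot: [-2.324, -2.107, 0.006]
force: [-0.4, -0.2, -0.6]
opening: -0.1
gripper_force: 0.0
```

```bash
python3 -c "
from st import *
stat(); snap('side','side4.png');snap('scene','scene4.png')
im=cv2.imread('pics/side4.png')[120:270,280:430];im2=cv2.imread('pics/scene4.png')[130:280,160:310]; cv2.imwrite('pics/c4.png',np.hstack([cv2.resize(im,(400,400)),cv2.resize(im2,(400,400))]))"
```

```text
t 8.025 world [ 572.8 -179.8   63.8] st [-96.3   5.1  63.8] yaw 84.4 z [-0.006  0.001 -1.   ] open -0.13103567300952249 F [-0.4 -0.2 -0.6] j [ 0.62  0.61 -0.52  1.57  0.33  1.06 -0.08]
```

View pics/c4.png

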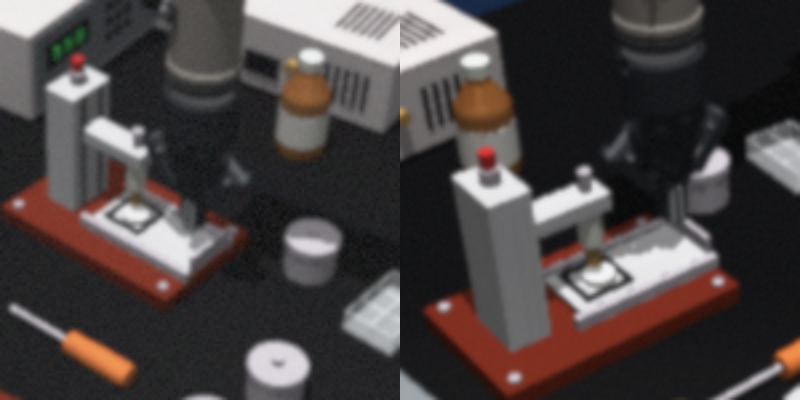

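Both views show the shut fingertips just behind the lip, at (190,215) on the left and (680,215) on the right. The knuckle is about 15 mm clear of the probe arm's end. I lower in small steps.

>>> {"fn": "arm_command", "kwargs": {
  "commands": [
    [[-0.005,0.001,0.008],[0,0,0]],
    [[0,0,0.008],[0,0,0]],
    [[0,0,0.007],[0,0,0]],
    [[0,0,0],[0,0,0]]
  ]
}}

```text
t: 8.62
eef_pos: [575.4, -185.6, 42.0]
eef_rot: [-2.327, -2.108, 0.001]
force: [0.1, 0.4, -0.1]
opening: -0.3
gripper_force: 0.0
```

```bash
python3 st.py
```

```text
t 8.625 world [ 575.4 -185.6   42. ] st [-93.2  -0.4  42. ] yaw 84.3 z [-0.002  0.001 -1.   ] open -0.26324519754353565 F [ 0.1  0.4 -0.1] j [ 0.62  0.64 -0.51  1.58  0.35  1.02 -0.08]
```

No contact so far. I go 4 mm lower and start drawing slowly.

>>> {"fn": "arm_command", "kwargs": {
  "commands": [
    [[0,0,0.004],[0,0,0]],
    [[0,0,0],[0,0,0]],
    [[0,-0.004,0],[0,0,0]],
    [[0,-0.004,0],[0,0,0]],
    [[0,-0.005,0],[0,0,0]],
    [[0,-0.005,0],[0,0,0]],
    [[0,-0.005,0],[0,0,0]],
    [[0,-0.005,0],[0,0,0]]
  ]
}}

```text
t: 9.62
eef_pos: [548.5, -182.9, 39.4]
eef_rot: [2.328, 2.108, 0.001]
force: [2.5, 0.2, 1.2]
opening: -0.2
gripper_force: 1.4
```

```bash
python3 st.py
```

```text
t 9.625 world [ 548.5 -182.9   39.4] st [-120.3   -0.5   39.4] yaw 84.3 z [ 0.001 -0.    -1.   ] open -0.1727005566571002 F [2.5 0.2 1.2] j [ 0.65  0.6  -0.51  1.66  0.34  0.97 -0.08]
```

The force is 2.5 N, equal to the tray's friction, so the lip is hooked. I keep drawing gently.

>>> {"fn": "arm_command", "kwargs": {
  "commands": [
    [[0,-0.006,0.002],[0,0,0]],
    [[0,-0.007,0],[0,0,0]],
    [[0,-0.007,0],[0,0,0]],
    [[0,-0.007,0],[0,0,0]],
    [[0,-0.007,0],[0,0,0]],
    [[0,-0.007,0],[0,0,0]],
    [[0,-0.007,0],[0,0,0]],
    [[0,-0.007,0],[0,0,0]]
  ]
}}

```text
t: 10.62
eef_pos: [493.1, -177.4, 36.9]
eef_rot: [-2.329, -2.109, -0.0]
force: [3.3, -0.7, 1.6]
opening: 0.1
gripper_force: 1.4
```

>>> {"fn": "arm_command", "kwargs": {
  "commands": [
    [[0,-0.005,0],[0,0,0]],
    [[0,-0.004,0],[0,0,0]],
    [[0,-0.003,0],[0,0,0]],
    [[0,-0.002,0],[0,0,0]]
  ]
}}

```text
t: 11.12
eef_pos: [479.4, -176.0, 36.8]
eef_rot: [-2.328, -2.109, -0.0]
force: [3.5, 0.1, 0.0]
opening: 0.0
gripper_force: 2.4
```

```bash
python3 st.py
```

```text
t 11.125 world [ 479.4 -176.    36.8] st [-189.6   -0.5   36.8] yaw 84.3 z [-0.  0. -1.] open 0.006223545377056705 F [3.5 0.1 0. ] j [ 0.73  0.49 -0.54  1.85  0.32  0.89 -0.06]
```

Not at the stop yet. I continue in small steps until the force rises.

>>> {"fn": "arm_command", "kwargs": {
  "commands": [
    [[0,-0.002,0],[0,0,0]],
    [[0,-0.002,0],[0,0,0]],
    [[0,-0.002,0],[0,0,0]]
  ]
}}

```text
t: 11.5
eef_pos: [479.2, -176.0, 37.4]
eef_rot: [2.322, 2.104, 0.013]
force: [14.4, -1.0, -10.4]
opening: 0.1
gripper_force: 6.9
```

>>> {"fn": "arm_command", "kwargs": {
  "commands": [
    [[0,-0.002,0],[0,0,0]],
    [[0,-0.002,0],[0,0,0]]
  ]
}}

```text
t: 11.75
eef_pos: [479.1, -176.0, 37.8]
eef_rot: [2.317, 2.1, 0.022]
force: [21.0, -2.1, -17.7]
opening: -0.2
gripper_force: 10.0
```

The tray is at its stop, with 21 N and no more motion. I release backwards from the lip and then go straight up.

>>> {"fn": "arm_command", "kwargs": {
  "commands": [
    [[0,0.005,0],[0,0,0]],
    [[0,0.006,0],[0,0,0]],
    [[0,0.006,0],[0,0,0]],
    [[0,0,0],[0,0,0]],
    [[0,0,-0.03],[0,0,0]],
    [[0,0,-0.05],[0,0,0]],
    [[0,0,-0.05],[0,0,0]],
    [[0,0,-0.05],[0,0,0]]
  ]
}}

```text
t: 12.75
eef_pos: [485.2, -177.0, 218.1]
eef_rot: [-2.328, -2.107, 0.003]
force: [1.0, -1.5, -0.4]
opening: 0.2
gripper_force: 0.0
```

>>> {"fn": "arm_command", "kwargs": {
  "commands": [
    [[0,-0.04,0],[0,0,0]],
    [[0,-0.04,0],[0,0,0]],
    [[0,0,0],[0,0,0]],
    [[0,0,0],[0,0,0]]
  ]
}}

```text
t: 13.25
eef_pos: [407.0, -169.2, 217.0]
eef_rot: [2.329, 2.108, -0.0]
force: [1.0, -0.3, 0.0]
opening: 0.1
gripper_force: 0.0
```

```bash
python3 -c "
from st import *
stat(); snap('side','side5.png');snap('scene','scene5.png')
im=cv2.imread('pics/side5.png')[120:320,270:470];im2=cv2.imread('pics/scene5.png')[120:320,160:360]; cv2.imwrite('pics/c5.png',np.hstack([cv2.resize(im,(400,400)),cv2.resize(im2,(400,400))]))"
```

```text
t 13.25 world [ 407.  -169.2  217. ] st [-262.4   -0.9  217. ] yaw 84.3 z [ 0. -0. -1.] open 0.12535200512071903 F [ 1.  -0.3  0. ] j [ 0.91  0.14 -0.61  1.79  0.08  1.24  0.18]
```

View pics/c5.png

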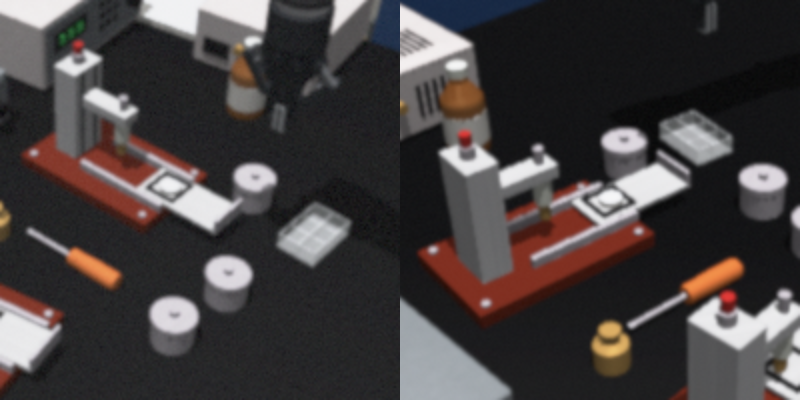

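The tray is fully out. The disc is in its seat at left (170,187) and right (610,200), and the pot is upright beside the tray at (254,185). I check the numbers once and then hand in.

```bash
python3 -c "
from st import *
a=S(ray('side',(270+85,120+93.5),36)); b=S(ray('scene',(160+105,120+100),36)); print('disc, expect -105,0',a,b)
if abs(a[0]+105)<7 and abs(b[0]+105)<7: print(env.close_job())"
```

```text
disc, expect -105,0 [-108.7    1.4   36. ] [-103.9    4.7   36. ]
the job is handed in; nothing more can be done
None
```

The job is handed in: the pot stands upright clear of the tray's path, and the right station's tray is drawn out to its stop with the disc still in its seat; the arm is clear and nothing else looks moved, but no verdict was shown.

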